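# Fit the spacer beside a printed panel and hold the panel flush in the fitting jig

## Task

On the aluminium fitting jig a printed panel lies between two cheeks. Take the printed spacer by its upright tab and slide it, nose first and under the cross bar, into the one gap beside the panel that is wide enough (along the thin cheek) until its nose is home against the fence; let go of it, then push the panel's near edge until its far edge is flush against the fence, with the spacer still home. Finish while still holding the panel pressed against the fence with a firm push of about 15 N, and leave the other things on the desk where they are.

Things in the scene. Friction and masses are not known exactly. Their poses are not given: they have to be found in the camera images.
- jig: the fitting jig, fixed: an aluminium base plate 170 (x) x 250 (y) x 8 mm thick. Origin: on the desk, mid-width; the plate runs from x = -75 to +95 mm. Its x axis points from its open near side to the fence, y to its left, z up. Top of plate at z = 8 mm. A fixed cross bar runs along y over the whole width at x = 14 to 30 mm, underside at z = 38 mm and top at z = 46 mm, on posts at y = -120 and +120 mm.
- fence: the fence at the jig's far side, part of the jig: aluminium, 25 x 250 x 24 mm, standing on the plate (top at jig z = 32 mm). Origin: lower edge of its near face, mid-width (jig x = 70 mm, z = 8 mm). Same axes as the jig.
- cheek_thin: the thin printed cheek, fixed on the plate: 100 (x) x 20 (y) x 20 (z) mm. Origin: centre of its underside, at jig x = 20 mm and y = +85 or -85 mm (it may be on either side); same axes as the jig. Its far end touches the fence. The gap between it and the panel is about 20 mm wide: the spacer fits here.
- cheek_thick: the thick printed cheek, fixed on the plate on the side opposite to the thin one: 100 (x) x 46 (y) x 20 (z) mm. Origin: centre of its underside; same axes as the jig. The gap between it and the panel is about 7 mm wide: too narrow for the spacer.
- tile_center (a point): centre (half-way up) of the printed panel: 95 (x) x 110 (y) x 18 mm, about 0.18 kg, loose, lying on the jig's plate between the cheeks, axes nearly parallel to the jig's. Its far edge (+x) starts 12 to 25 mm short of the fence; flush, its centre is 47.5 mm before the fence's near face.
- spacer_tab (a point): the spacer, loose, printed, about 50 g: a straight strip 130 long x 12 wide x 16 mm high, standing on the desk, with an upright tab at its tail 24 mm long, 12 mm wide, rising to 70 mm above the underside. This point is in the tab, 50 mm above the underside and 12 mm from the tail. x points along the strip to the nose, y across its width, z up. The tab is to be gripped across its 12 mm width (along y).
- spacer_nose (a point): tip of the spacer's rounded nose, half-way up the strip (8 mm above the underside), 118 mm ahead of the tab point; same axes.
- tray: bystander: open grey tray, 120 x 90 x 35 mm; origin: centre of underside
- gear: bystander: printed gear, 58 mm across, 18 mm high; origin: centre of underside
- arch: bystander: printed round-ended plate, 75 x 50 x 8 mm; origin: near the middle of its underside
- mouse: bystander: black computer mouse, about 75 x 60 x 33 mm; origin: on its underside
- scraper: bystander: scraper with a black handle, 200 mm long
- caliper: bystander: steel caliper, 200 mm long, lying flat; origin: middle of the beam, on the desk
There are look-alikes about, which are no part of the job. What is shaped like the part that bears tile_center but black, orange or turquoise is not meant.

How it is judged (in metres and radians):
On the way:
1. the spacer is home in the wide gap: nose within 8 mm of the fence, between the panel and the thin cheek, down on the plate (x of spacer_nose in the frame of fence above -0.008 m and y of spacer_nose in the frame of jig between -0.073 and 0.073 m and y of spacer_nose in the frame of cheek_thin between -0.033 and 0.033 m and height (world z) of spacer_nose below 0.023 m and angle between the x axis of spacer_nose and the x axis of jig, either way round below 0.12 rad), for 0.2 s.
At the end, for the whole second after the job is handed in: The robot still presses the panel on the fence with over 2 N: far edge within 2 mm, square within 0.03 rad, flat. The spacer, let go, lies flat in the gap between panel and thin cheek, nose within 8 mm of the fence, straight within 0.12 rad. No bystander moved over 30 mm (x of spacer_nose in the frame of fence above -0.008 m and y of spacer_nose in the frame of jig between -0.073 and 0.073 m and y of spacer_nose in the frame of cheek_thin between -0.033 and 0.033 m and height (world z) of spacer_nose below 0.02 m and angle between the x axis of spacer_nose and the x axis of jig, either way round below 0.12 rad and angle between spacer_nose's own z axis and vertical below 0.1 rad and contact force between spacer and the fingers below 0.2 N and x of tile_center in the frame of fence above -0.0495 m and angle between the x axis of tile_center and the x axis of jig, either way round below 0.03 rad and angle between tile_center's own z axis and vertical below 0.05 rad and contact force between tile and fence above 2 N and (contact force between tile and the fingers above 2 N or contact force between tile and the arm above 2 N)); the arm keeps its last pose, push and grip.
It fails at once if a bystander is moved more than 30 mm (distance of any of tray, gear, arch, mouse, scraper, caliper from where it was at the start of the episode above 0.03 m).
It also fails if it takes over 58 s, if anything falls off the work surface, if the arm or the gripper's body presses on something with over 40 N, if the wrist force passes 120 N, or if a joint passes its speed limit or range.

## Robot

A 6-joint arm with a two-finger parallel gripper is mounted at the origin on the work surface. World frame = base frame: x ahead of the robot, y to its left, z up, the work surface at z = 0. Lengths are in m, angles in degrees, forces in N, time in s.
With the tool pointing down it reaches from about 0.35 to 0.875 m from the base axis. Payload 4.2 kg.
Tool frame: the origin (TCP) lies midway between the tips of the shut fingers; the grasp point (between the pads) lies 19 mm behind it; z points along the fingers, y is the direction in which the jaws open and shut (so a half turn about z gives the same grasp; the last joint's range is limited). The gripper opens to 87 mm and grips with 3 to 60 N. Pads are 19 mm wide; open, the fingers measure 117 mm over their backs; the gripper's body (75 mm by 190 mm) begins 51 mm behind the grasp point.
Start: joints at [-50.558, 22.042, 0.453, 0, -68.411, -14.817], TCP at [0.26, -0.568, 0.223] pointing down, gripper open.
Joint ranges: [-179.83, 179.83], [-69.29, 118.12], [-61.27, 80.66], [-181.25, 117.63], [-171.15, -9.14], [-177.46, 177.46]. Speed limits (degrees/s): [159.86, 159.86, 180, 180, 180, 180].

## Interface

Orientations are given as a 3x3 rotation matrix whose columns are the frame's x, y, z axes.
In Python, from station import sense, capture, calibration, finish_job gives the robot as it stands.
- The arm moves only by the tool carry_out, never from a script. Its argument "commands" is one flat list of numbers, 6 for each row, row after row: the shift along the tool's x, y, z in mm, then the turn, a rotation vector about the tool's x, y, z in rad. A call has 1 to 5 rows; each row shifts and turns the pose as measured when the row begins, along the tool's axes as they then stand; what a row does not reach is not made up. A row lasts 1/8 s, in which the tool goes at most 62.5 mm and 10.7 degrees, less where a joint would pass 70% of its speed; a pose out of reach is approached as far as the arm can. A call is refused whole if a number of a shift passes 62.5 or a number of a turn 0.188, either way. A call with a gripper value outside its range is refused whole. "grip" is the finger opening in mm, from 0 to 87, set as the call begins (left out, the last holds). The fingers move at their own pace and stop on an object; the grip force is fixed at half the most. Time passes only in rows, so rows that do not move let the fingers close. It gives the time, the measured TCP pose, the force and the opening at its end, in the units of the state.
- sense(): the state, without advancing time (a new reading comes with each control period).
- capture(name): name is "scene" or "side" or "wrist"; returns the picture (420x560x3 uint8, red, green, blue); there is no depth.
- calibration(name): a dict with "fx", "fy", "cx", "cy" (pixels), "rvec" (rotation vector, rad) and "tvec" (3), from world to camera coordinates, as OpenCV has them. Camera axes: x right, y down, z forward; pixel columns grow to the right and rows downward; lengths in m; the calibration is good to about 2 mm. The wrist camera is an equidistant fisheye: a pixel r from the principal point sees the ray r / f radians off the axis. A picture is of the moment at which its call begins: read the wrist's pose just before it. calibration takes no time and is no camera call; for the wrist camera it gives the pose at the moment of the call.
- finish_job(): hands the job in, once; it reports no verdict.
The state is a dict: "time_s": time; "joints": joint angles; "joint_velocities": joint speeds; "effort": joint torques, N m; "tcp_pos": TCP position; "ee_rot": TCP orientation; "wrist_force": force on the tool from outside, world axes, zero at the start; "moment": the same for the moment, N m; "gripper_width": opening from 0.0 (shut) to 1.0 (fully open).
Only numpy, scipy, OpenCV 4.12 (cv2) and the standard library are available. Lean on these libraries where they do the work, as an engineer would, in place of code of your own. Each camera call takes 0.05 s, during which the arm holds its last target.

## Working session

There is one attempt and no reset: what is moved stays moved. The work goes in short steps, Python scripts to look and compute and a tool call to move; the robot and the scene stay as the last step left them, time stands still between calls to the robot, and variables do not carry over. Pictures are saved under pics/ and viewed, and the job is handed in when it is done.

Besides the shell and the picture viewer there is one more tool, called as name(argument=value, ...) on one line, values as JSON. carry_out: Moves the arm, as the interface text tells. Its arguments: {"type":"object","properties":{"commands":{"type":"array"},"grip":{"type":"number"}},"required":["commands"]}

```bash
mkdir -p pics; ls
python3 - <<'E'
from station import *
import cv2
print(sense())
for n in ["scene","side","wrist"]:
    print(n,calibration(n)); cv2.imwrite(f"pics/{n}0.png",capture(n)[:,:,::-1])
E
```

```text
pics
{'time_s': 0.0, 'joints': array([-5.05575287e+01,  2.20888069e+01,  3.80910833e-01, -3.08941155e-02,
       -6.84092263e+01, -1.48167278e+01]), 'joint_velocities': array([-0.07221342, -0.00814439,  0.05791137,  0.05858324,  0.0756707 ,
        0.08547262]), 'effort': array([-3.49155134e-04, -3.90660989e+01,  1.87403870e+01,  4.22002047e+00,
        1.09628981e-02, -1.54421668e-04]), 'tcp_pos': array([ 0.26021508, -0.56760426,  0.22148297]), 'ee_rot': array([[-9.09131833e-01, -4.16507477e-01, -9.11445158e-04],
       [-4.16508473e-01,  9.09129855e-01,  1.89712019e-03],
       [ 3.84572606e-05,  2.10435698e-03, -9.99997785e-01]]), 'wrist_force': array([-0.48416395,  0.53372307,  0.49326433]), 'moment': array([-0.05309292,  0.00371173,  0.03492525]), 'gripper_width': 0.9994261575268014}
scene {'fx': 391.9315277691827, 'fy': 391.9315277691827, 'cx': 274.21331885388986, 'cy': 206.42751909267992, 'rvec': array([ 0.73419904,  2.59286349, -1.16692179]), 'tvec': array([ 0.47883075, -0.14134041,  1.25747426])}
side {'fx': 416.8122282137938, 'fy': 416.8122282137938, 'cx': 284.0474974762327, 'cy': 209.0967652266843, 'rvec': array([ 0.45495141, -2.7467474 ,  1.16749573]), 'tvec': array([0.49653955, 0.19270901, 0.95090026])}
wrist {'fx': 325.19226210127806, 'fy': 325.19226210127806, 'cx': 281.29078098198676, 'cy': 213.7298228792186, 'rvec': array([-1.60494769, -2.50291449, -0.34937757]), 'tvec': array([ 0.62364738, -0.03377745,  0.38967592])}
```

View pics/scene0.png

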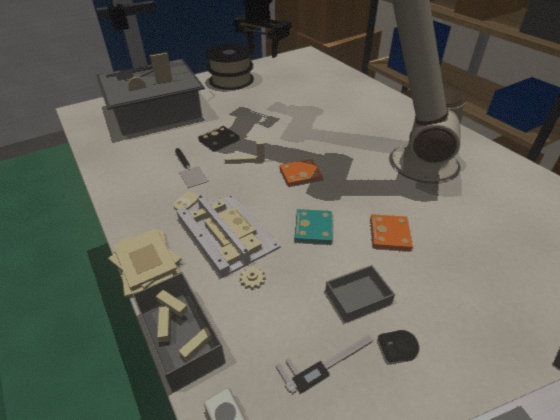

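View pics/side0.png

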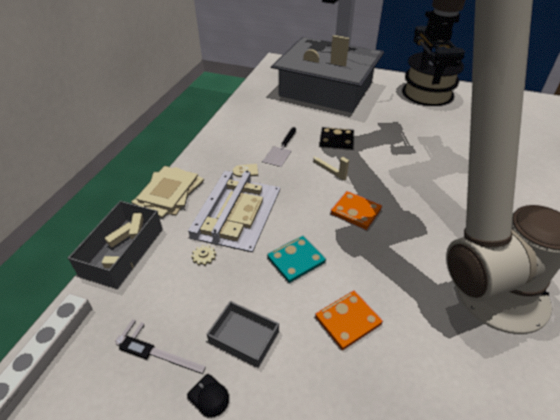

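View pics/wrist0.png

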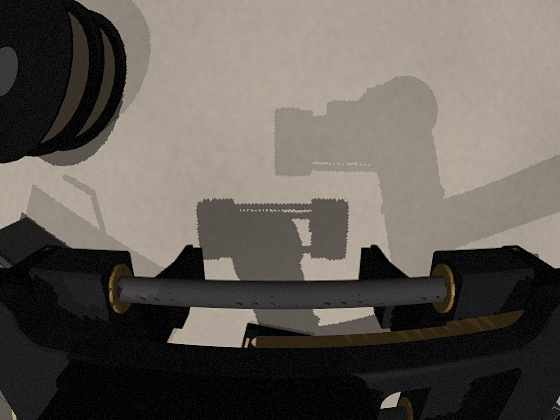

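Scene and side both show the jig (scene px ~225,230), the spacer with its tab at about (260,150), and the gear, arch and scraper close by. I'll zoom in.

```bash
cat > h.py <<'E'
import numpy as np, cv2
from station import *
def ray(name,px,cal=None):
    c=cal or calibration(name); R=cv2.Rodrigues(np.array(c["rvec"]))[0]; t=np.array(c["tvec"])
    u=(px[0]-c["cx"])/c["fx"]; v=(px[1]-c["cy"])/c["fy"]
    if name=="wrist":
        r=np.hypot(u,v); d=np.array([np.sin(r)*u/max(r,1e-9),np.sin(r)*v/max(r,1e-9),np.cos(r)])
    else: d=np.array([u,v,1.])
    return -R.T@t, R.T@d
def onz(name,px,z,cal=None):
    o,d=ray(name,px,cal); return o+d*(z-o[2])/d[2]
def proj(name,P,cal=None):
    c=cal or calibration(name); R=cv2.Rodrigues(np.array(c["rvec"]))[0]; t=np.array(c["tvec"])
    p=R@np.array(P)+t
    if name=="wrist":
        h=np.hypot(p[0],p[1]); th=np.arctan2(h,p[2]); return np.array([c["cx"]+c["fx"]*th*p[0]/h,c["cy"]+c["fy"]*th*p[1]/h])
    return np.array([c["cx"]+c["fx"]*p[0]/p[2],c["cy"]+c["fy"]*p[1]/p[2]])
def crop(img,x0,y0,w,h,s,fn):
    cv2.imwrite(fn,cv2.resize(img[y0:y0+h,x0:x0+w,::-1],None,fx=s,fy=s,interpolation=cv2.INTER_CUBIC))
E
python3 - <<'E'
from h import *
a=cv2.imread("pics/scene0.png")[:,:,::-1];b=cv2.imread("pics/side0.png")[:,:,::-1]
crop(a,165,125,130,150,4,"pics/sc_a.png"); crop(b,180,120,180,150,4,"pics/si_a.png")
E
```

```text
(no output)
```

View pics/sc_a.png

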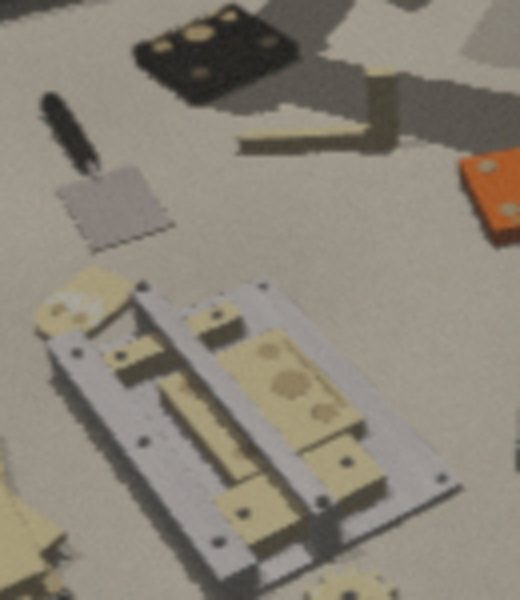

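View pics/si_a.png

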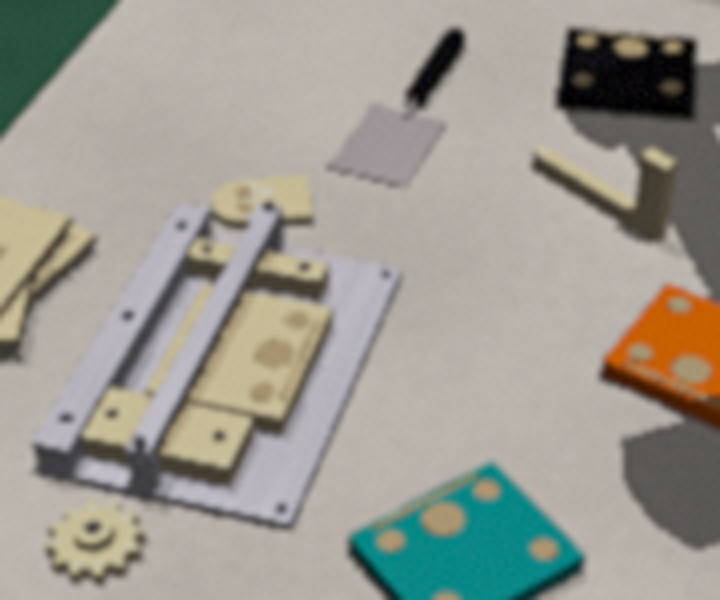

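Run:
```python
from h import *
S=lambda x,y:("scene",(165+x/4-.375,125+y/4-.375)); D=lambda x,y:("side",(180+x/4-.375,120+y/4-.375))
pts={"bar screw L":[(S(142,286),.046),(D(268,206),.046)],"bar screw R":[(S(322,502),.046),(D(140,443),.046)],
"fence s1":[(S(77,353),.032),(D(183,226),.032)],"fence s2":[(S(143,441),.032),(D(127,315),.032)],"fence s3":[(S(219,541),.032),(D(66,418),.032)],
"plate sc thin":[(S(263,287),.008),(D(386,274),.008)],"plate sc thick":[(S(442,479),.008),(D(281,508),.008)],
"plate corner nearthick":[(S(463,487),.008),(D(295,525),.008)],"plate corner nearthin":[(S(268,281),.008),(D(401,270),.008)],
"tile nearthin":[(S(284,330),.026),(D(330,305),.026)],"tile nearthick":[(S(364,420),.026),(D(275,418),.026)],
"thin cheek near screw":[(S(216,315),.028),(D(304,268),.028)],"thick cheek near screw":[(S(347,462),.028),(D(219,436),.028)],
"thin far screw":[(S(120,356),.028),(D(207,248),.028)],"thick far screw":[(S(243,513),.028),(D(111,413),.028)],
"nose top":[(S(240,140),.016),(D(536,152),.016)],"tab top mid":[(S(381,72),.07),(D(657,157),.07)],"tab bottom tail":[(S(392,151),.0),(D(662,236),0)]}
for k,v in pts.items():
    print(k,*[onz(n,p,z)[:2].round(4) for (n,p),z in v])
```

```text
bar screw L [ 0.6913 -0.1753] [ 0.6948 -0.1695]
bar screw R [0.6795 0.0661] [0.6808 0.0708]
fence s1 [ 0.7511 -0.1506] [ 0.7512 -0.1443]
fence s2 [ 0.746  -0.0509] [ 0.7477 -0.0454]
fence s3 [0.7405 0.0494] [0.7418 0.055 ]
plate sc thin [ 0.6041 -0.1718] [ 0.6052 -0.1683]
plate sc thick [0.592  0.0579] [0.5932 0.0617]
plate corner nearthick [0.5843 0.0707] [0.5798 0.0717]
plate corner nearthin [ 0.598  -0.1759] [ 0.5964 -0.1759]
tile nearthin [ 0.6203 -0.1032] [ 0.6238 -0.1058]
tile nearthick [0.6162 0.0017] [0.6187 0.0066]
thin cheek near screw [ 0.654  -0.1402] [ 0.654 -0.134]
thick cheek near screw [0.644  0.0301] [0.6454 0.0345]
thin far screw [ 0.7266 -0.1367] [ 0.7272 -0.1317]
thick far screw [0.7176 0.0337] [0.7189 0.0383]
nose top [ 0.5418 -0.3371] [ 0.5402 -0.3326]
tab top mid [ 0.4367 -0.2882] [ 0.4396 -0.2851]
tab bottom tail [ 0.4355 -0.278 ] [ 0.4282 -0.2844]
```

Run:
```python
from h import *
s=sense();R=s["ee_rot"];c=calibration("wrist");Rc=cv2.Rodrigues(c["rvec"])[0]
C=-Rc.T@c["tvec"];print("cam in tool",R.T@(C-s["tcp_pos"]),"axis in tool",R.T@Rc[2],"imgx",R.T@Rc[0], C)
```

```text
cam in tool [ 0.07342223  0.00056575 -0.16168644] axis in tool [-2.73163016e-01 -3.42391381e-04  9.61967697e-01] imgx [9.64960304e-04 9.99999336e-01 6.29940717e-04] [ 0.19338447 -0.59805486  0.3834339 ]
```

```bash
cat >> h.py <<'E'
from scipy.spatial.transform import Rotation as Ro
def Rdown(yaw):
    y=np.radians(yaw);c,s=np.cos(y),np.sin(y)
    return np.array([[c,s,0],[s,-c,0],[0,0,-1.]])
def plan(pos,yaw,n,turnfirst=0):
    s=sense();R=s["ee_rot"];p=s["tcp_pos"]; Rt=Rdown(yaw)
    rv=Ro.from_matrix(R.T@Rt).as_rotvec(); d=np.array(pos)-p; out=[]
    for i in range(n):
        Ri=R@Ro.from_rotvec(rv*i/n).as_matrix()
        out.append(list((Ri.T@d/n*1000).round(1))+list((rv/n).round(3)))
    print("t",round(s["time_s"],2),"at",p.round(4),"yaw",np.degrees(np.arctan2(R[1,0],R[0,0])).round(2),"F",s["wrist_force"].round(1),"d mm",(d*1000).round(1),"turn deg",np.degrees(rv).round(2))
    for r in out: print([float(x) for x in r])
E
python3 -c "
from h import *
plan([.40,-.27,.25],-25,14)"
```

```text
t 0.15 at [ 0.2602 -0.5678  0.2217] yaw -155.38 F [-0.3 -0.8  0.4] d mm [139.8 297.8  28.3] turn deg [ 6.0000e-02  1.0000e-01 -1.3038e+02]
[-17.9, 15.2, -2.0, 0.0, 0.0, -0.163]
[-20.2, 12.1, -2.0, 0.0, 0.0, -0.163]
[-21.8, 8.7, -2.0, 0.0, 0.0, -0.163]
[-23.0, 5.0, -2.0, 0.0, 0.0, -0.163]
[-23.5, 1.2, -2.0, 0.0, 0.0, -0.163]
[-23.4, -2.6, -2.0, 0.0, 0.0, -0.163]
[-22.6, -6.3, -2.0, 0.0, 0.0, -0.163]
[-21.3, -9.9, -2.0, 0.0, 0.0, -0.163]
[-19.4, -13.2, -2.0, 0.0, 0.0, -0.163]
[-17.0, -16.2, -2.0, 0.0, 0.0, -0.163]
[-14.2, -18.7, -2.0, 0.0, 0.0, -0.163]
[-11.0, -20.8, -2.0, 0.0, 0.0, -0.163]
[-7.4, -22.3, -2.0, 0.0, 0.0, -0.163]
[-3.7, -23.2, -2.0, 0.0, 0.0, -0.163]
```

carry_out(commands=[-18, 15, -2, 0, 0, -0.163, -20, 12, -2, 0, 0, -0.163, -22, 9, -2, 0, 0, -0.163, -23, 5, -2, 0, 0, -0.163, -23.5, 1, -2, 0, 0, -0.163], grip=87)

```text
time_s: 0.78
tcp_pos: [0.309, -0.458, 0.2291]
ee_rot: [[-0.298, -0.954, -0.004], [-0.954, 0.298, 0.006], [-0.004, 0.006, -1.0]]
wrist_force: [0.2, 0.1, -0.1]
gripper_width: 1.0
```

carry_out(commands=[-23, -3, -2, 0, 0, -0.163, -23, -6, -2, 0, 0, -0.163, -21, -10, -2, 0, 0, -0.163, -19, -13, -2, 0, 0, -0.163, -17, -16, -2, 0, 0, -0.163])

```text
time_s: 1.4
tcp_pos: [0.3553, -0.3463, 0.2385]
ee_rot: [[0.513, -0.858, -0.006], [-0.858, -0.513, 0.008], [-0.01, 0.001, -1.0]]
wrist_force: [0.1, 0.0, 0.2]
gripper_width: 1.001
```

```bash
python3 -c "
from h import *
plan([.40,-.27,.25],-25,5)"
```

```text
t 1.4 at [ 0.3553 -0.3463  0.2385] yaw -59.1 F [0.1 0.  0.2] d mm [44.7 76.3 11.5] turn deg [ -0.12   0.59 -34.1 ]
[-8.5, -15.5, -2.2, -0.0, 0.002, -0.119]
[-6.6, -16.4, -2.3, -0.0, 0.002, -0.119]
[-4.6, -17.1, -2.3, -0.0, 0.002, -0.119]
[-2.5, -17.5, -2.3, -0.0, 0.002, -0.119]
[-0.4, -17.7, -2.3, -0.0, 0.002, -0.119]
```

carry_out(commands=[-8.5, -15.5, -2.5, 0, 0.002, -0.13, -6.5, -16.5, -2.5, 0, 0.002, -0.13, -4.5, -17, -2.5, 0, 0.002, -0.13, -2.5, -17.5, -2.5, 0, 0.002, -0.13, -0.5, -17.5, -2.5, 0, 0.002, -0.12])

```text
time_s: 2.02
tcp_pos: [0.3979, -0.2651, 0.2505]
ee_rot: [[0.933, -0.361, -0.001], [-0.361, -0.933, 0.004], [-0.002, -0.003, -1.0]]
wrist_force: [0.6, 0.6, 0.7]
gripper_width: 1.001
```

```bash
python3 -c "
from h import *
import pickle
plan([.40,-.27,.25],-25,1)
pickle.dump(calibration('wrist'),open('w1.pkl','wb'))
cv2.imwrite('pics/w1.png',capture('wrist')[:,:,::-1])"
```

```text
t 2.02 at [ 0.3979 -0.2651  0.2505] yaw -21.14 F [0.6 0.6 0.7] d mm [ 2.1 -4.9 -0.5] turn deg [-0.18  0.12  3.86]
[3.7, 3.8, 0.5, -0.003, 0.002, 0.067]
```

View pics/w1.png

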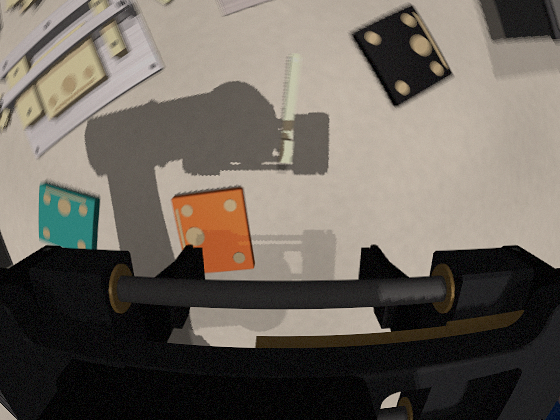

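```bash
python3 -c "
from h import *
a=cv2.imread('pics/w1.png')[:,:,::-1]
a=np.clip(a.astype(float)*1.6,0,255).astype(np.uint8)
crop(a,250,40,90,140,4,'pics/w1s.png');crop(a,0,0,200,160,4,'pics/w1j.png')"
```

```text
(no output)
```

View pics/w1s.png

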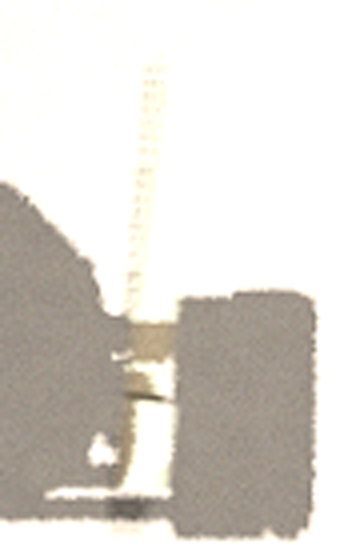

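View pics/w1j.png

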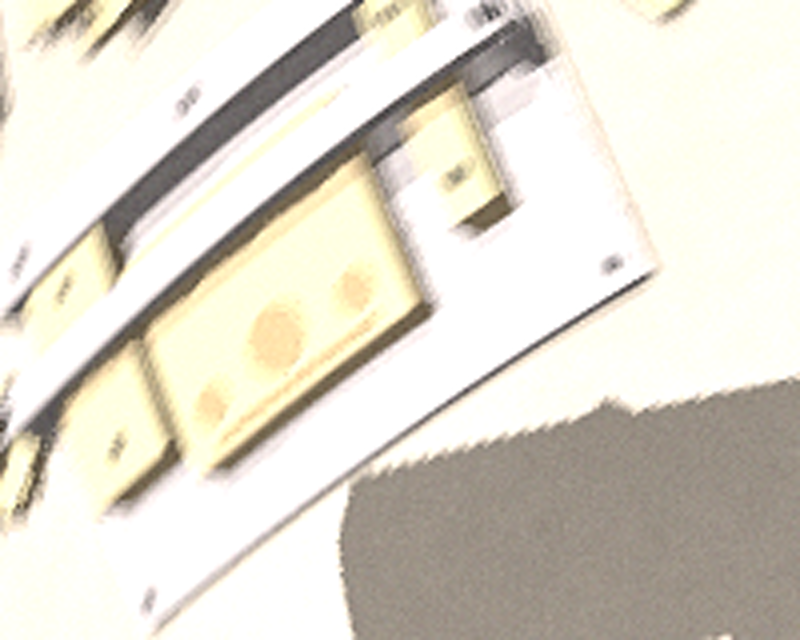

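```bash
python3 -c "
from h import *
a=cv2.imread('pics/w1.png')[:,:,::-1].astype(float)
c=a[40:190,240:340]
c=np.clip((c-70)*1.4,0,255).astype(np.uint8)
crop(c,0,0,100,150,4,'pics/w1s2.png')
d=(a[...,1]-a[...,2]); print(d[60:170:10,260:330:6].round())"
```

```text
[[12. 13. 13. 13. 14. 12.  7. 13. 13. 14. 12. 14.]
 [15. 14. 14. 13. 12. 24. 24. 16. 14. 14. 13. 13.]
 [13. 14. 12. 15. 13. 24. 23. 14. 13. 14. 13. 12.]
 [13. 11. 15. 14. 15. 24. 20. 13. 14. 13. 13. 15.]
 [ 6.  7. 15. 15. 16. 27. 18. 16. 14. 12. 13. 12.]
 [ 6.  6.  9. 13. 17. 25. 17. 14. 12. 12. 15. 15.]
 [ 8.  7.  9. 11. 19. 21.  5.  6.  7.  6.  8.  9.]
 [ 7.  8.  8.  8. 20. 19.  5.  6.  6.  9.  6.  7.]
 [ 6. 10.  6.  8. 20. 16.  7.  6.  6. 10.  6.  8.]
 [ 9.  6.  5.  9. 27. 23.  7.  7.  5. 10.  8.  8.]
 [ 8.  6.  9. 10. 27. 20.  9.  7.  6.  5.  7.  6.]]
```

View pics/w1s2.png

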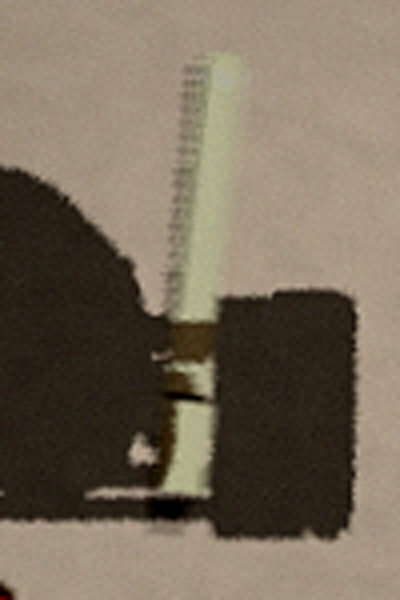

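Run:
```python
from h import *;import pickle
c=pickle.load(open('w1.pkl','rb'))
W=lambda x,y,z:onz('wrist',(240+x/4-.375,40+y/4-.375),z,c)[:2]
J=lambda x,y,z:onz('wrist',(x/4-.375,y/4-.375),z,c)[:2]
n=W(225,56,.016);m=W(198,300,.016);t=W(192,445,.07)
print("nose",n,"mid",m,"tab",t,"yaws",[np.degrees(np.arctan2(*(n-q)[::-1])).round(2) for q in (m,t)],np.linalg.norm(n-t))
print("strip width",np.linalg.norm(W(207,60,.016)-W(243,60,.016)),"tab w",np.linalg.norm(W(172,440,.07)-W(212,440,.07)))
o=np.array([.6645,-.053]);a=np.radians(3);ex=np.array([np.cos(a),np.sin(a)]);ey=np.array([-ex[1],ex[0]])
for k,x,y,z in [("tile nearthin",433,300,.026),("tile nearthick",210,467,.026),("thinscrew",458,176,.028),("thin near inner",462,226,.028),("thin near outer",510,196,.028),("thick screw",118,446,.028),("thick near inner",178,445,.028),("thick near outer",110,505,.028),("plate nt",655,268,.008),("plate nk",155,632,.008),("plate screw thin",613,265,.008),("screw thick",150,600,.008),("bar scr thin",488,13,.046),("fence mid",188,98,.032)]:
    p=J(x,y,z); print(k,p.round(4),"jig mm",((p-o)@ex*1000).round(1),((p-o)@ey*1000).round(1))
```

```text
nose [ 0.5437216  -0.33795408] mid [ 0.47594591 -0.30317174] tab [ 0.43973748 -0.28648324] yaws [np.float64(-27.17), np.float64(-26.33)] 0.11602562828478365
strip width 0.010793059642126181 tab w 0.010485048762315438
tile nearthin [ 0.6205 -0.1095] jig mm -46.9 -54.1
tile nearthick [ 0.6147 -0.0017] jig mm -47.0 53.9
thinscrew [ 0.6548 -0.133 ] jig mm -13.9 -79.4
thin near inner [ 0.6376 -0.1287] jig mm -30.8 -74.2
thin near outer [ 0.6382 -0.1478] jig mm -31.2 -93.3
thick screw [0.6444 0.0364] jig mm -15.4 90.3
thick near inner [0.629  0.0079] jig mm -32.3 62.7
thick near outer [0.6267 0.0495] jig mm -32.4 104.4
plate nt [ 0.5979 -0.1788] jig mm -73.1 -122.2
plate nk [0.5791 0.0665] jig mm -79.1 123.8
plate screw thin [ 0.6058 -0.166 ] jig mm -64.6 -109.7
screw thick [0.5912 0.0632] jig mm -67.1 119.8
bar scr thin [ 0.694  -0.1667] jig mm 23.5 -115.1
fence mid [ 0.748  -0.0417] jig mm 84.0 6.9
```

```bash
python3 -c "
from h import *
plan([.439,-.287,.12],-26.5,4)"
```

```text
t 2.08 at [ 0.3986 -0.2641  0.2509] yaw -20.9 F [ 0.3  1.7 -0. ] d mm [  40.4  -22.9 -130.9] turn deg [-0.21  0.06  5.6 ]
[11.5, 1.9, 32.7, -0.001, 0.0, 0.024]
[11.5, 1.5, 32.7, -0.001, 0.0, 0.024]
[11.6, 1.2, 32.7, -0.001, 0.0, 0.024]
[11.6, 0.9, 32.7, -0.001, 0.0, 0.024]
```

carry_out(commands=[11.5, 2, 33, -0.001, 0, 0.024, 11.5, 1.5, 33, -0.001, 0, 0.024, 11.5, 1.2, 33, -0.001, 0, 0.024, 11.6, 1, 33, -0.001, 0, 0.024, 0, 0, 0, 0, 0, 0])

```text
time_s: 2.7
tcp_pos: [0.4403, -0.2877, 0.116]
ee_rot: [[0.893, -0.45, 0.001], [-0.45, -0.893, -0.0], [0.001, 0.0, -1.0]]
wrist_force: [-0.6, -0.1, 0.3]
gripper_width: 0.996
```

```bash
python3 -c "
from h import *
plan([.439,-.287,.031],-26.5,4)
cv2.imwrite('pics/w2.png',capture('wrist')[:,:,::-1])"
```

```text
t 2.7 at [ 0.4403 -0.2877  0.116 ] yaw -26.74 F [-0.6 -0.1  0.3] d mm [ -1.3   0.7 -85. ] turn deg [ 0.   -0.06 -0.24]
[-0.4, -0.0, 21.3, 0.0, -0.0, -0.001]
[-0.4, -0.0, 21.3, 0.0, -0.0, -0.001]
[-0.4, -0.0, 21.3, 0.0, -0.0, -0.001]
[-0.4, -0.0, 21.3, 0.0, -0.0, -0.001]
```

View pics/w2.png

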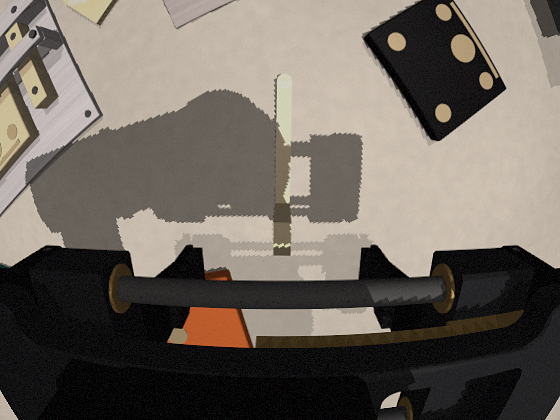

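The strip runs from (284,75) to (282,255), straight and centred between the fingers. Descending and closing.

carry_out(commands=[-0.4, 0, 21, 0, 0, 0, -0.4, 0, 21, 0, 0, 0, -0.4, 0, 21, 0, 0, 0, 0, 0, 20, 0, 0, 0, 0, 0, 0, 0, 0, 0])

```text
time_s: 3.38
tcp_pos: [0.4454, -0.2899, 0.0429]
ee_rot: [[0.894, -0.448, 0.02], [-0.448, -0.894, -0.008], [0.022, -0.002, -1.0]]
wrist_force: [-0.0, 0.1, 0.7]
gripper_width: 0.997
```

carry_out(commands=[0, 0, 0, 0, 0, 0, 0, 0, 0, 0, 0, 0, 0, 0, 0, 0, 0, 0, 0, 0, 0, 0, 0, 0, 0, 0, 0, 0, 0, 0], grip=0)

```text
time_s: 4.0
tcp_pos: [0.4481, -0.2908, 0.0478]
ee_rot: [[0.894, -0.447, 0.029], [-0.447, -0.895, -0.011], [0.031, -0.003, -1.0]]
wrist_force: [0.4, 0.4, -0.1]
gripper_width: 0.518
```

```bash
python3 -c "
from h import *
print(sense()['gripper_width']*87)
plan([.439,-.287,.031],-26.5,1)
cv2.imwrite('pics/w3.png',capture('wrist')[:,:,::-1])"
```

```text
45.03428485253647
t 4.0 at [ 0.4481 -0.2908  0.0478] yaw -26.56 F [ 0.4  0.4 -0.1] d mm [ -9.1   3.8 -16.8] turn deg [-0.16 -1.76 -0.06]
[-10.3, 0.7, 16.5, -0.003, -0.031, -0.001]
```

View pics/w3.png

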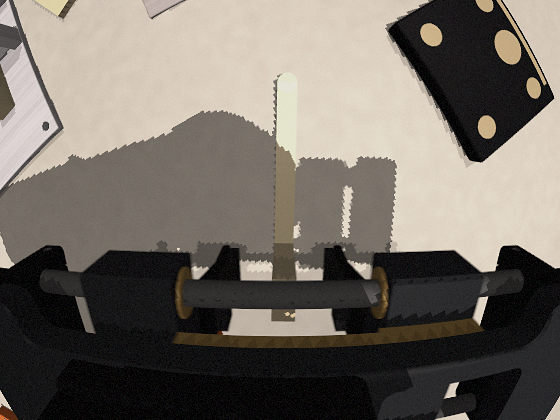

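The arm drifts a little (up and tilting) in hold rows, so I'll correct the pose while closing.

carry_out(commands=[-4, 0, 7, 0, -0.012, 0, -4, 0, 7, 0, -0.012, 0, -3, 0, 5, 0, -0.01, 0])

```text
time_s: 4.42
tcp_pos: [0.4381, -0.2859, 0.0277]
ee_rot: [[0.895, -0.447, -0.004], [-0.447, -0.895, 0.004], [-0.005, -0.002, -1.0]]
wrist_force: [-5.8, 4.2, 36.2]
gripper_width: 0.139
```

```bash
python3 -c "
from h import *
print(sense()['gripper_width']*87)
plan([.439,-.287,.031],-26.5,1)"
```

```text
12.077909110916726
t 4.42 at [ 0.4381 -0.2859  0.0277] yaw -26.53 F [-5.8  4.2 36.2] d mm [ 0.9 -1.1  3.3] turn deg [-0.13  0.31 -0.03]
[1.3, 0.5, -3.3, -0.002, 0.005, -0.001]
```

```bash
python3 -c "
from h import *
for p in [(280,172),(297,184),(322,178),(308,161)]: print('sc',onz('scene',p,.018).round(3))
for p in [(331,210),(366,228),(382,208),(352,193)]: print('si',onz('side',p,.018).round(3))
plan([.46,-.22,.085],-26.5,4)"
```

```text
sc [ 0.428 -0.183  0.018]
sc [ 0.417 -0.106  0.018]
sc [ 0.337 -0.09   0.018]
sc [ 0.322 -0.185  0.018]
si [ 0.432 -0.121  0.018]
si [ 0.331 -0.086  0.018]
si [ 0.304 -0.174  0.018]
si [ 0.393 -0.207  0.018]
t 4.42 at [ 0.4381 -0.2859  0.0277] yaw -26.53 F [-5.8  4.2 36.2] d mm [21.9 65.9 57.3] turn deg [-0.13  0.31 -0.03]
[-2.5, -17.2, -14.3, -0.001, 0.001, -0.0]
[-2.5, -17.2, -14.3, -0.001, 0.001, -0.0]
[-2.5, -17.2, -14.3, -0.001, 0.001, -0.0]
[-2.5, -17.2, -14.3, -0.001, 0.001, -0.0]
```

carry_out(commands=[0, 0, -15, 0, 0, 0, 0, 0, -20, 0, 0, 0, -2, -17, -12, 0, 0.002, 0, -2, -17, 0, 0, 0, -0.05, -2, -17, 0, 0, 0, -0.1])

```text
time_s: 5.05
tcp_pos: [0.4546, -0.2348, 0.0759]
ee_rot: [[0.953, -0.303, -0.004], [-0.303, -0.953, 0.005], [-0.006, -0.004, -1.0]]
wrist_force: [0.2, 0.8, -1.0]
gripper_width: 0.133
```

```bash
python3 -c "
from h import *
print(sense()['gripper_width']*87)
plan([.488,-.127,.08],3,5)
cv2.imwrite('pics/w4.png',capture('wrist')[:,:,::-1])"
```

```text
11.540880398699157
t 5.05 at [ 0.4546 -0.2348  0.0759] yaw -17.62 F [ 0.2  0.8 -1. ] d mm [ 33.4 107.8   4.1] turn deg [ -0.26   0.29 -20.63]
[-0.2, -22.6, -0.7, -0.001, 0.001, -0.072]
[1.5, -22.5, -0.8, -0.001, 0.001, -0.072]
[3.1, -22.4, -0.8, -0.001, 0.001, -0.072]
[4.7, -22.1, -0.8, -0.001, 0.001, -0.072]
[6.2, -21.7, -0.8, -0.001, 0.001, -0.072]
```

View pics/w4.png

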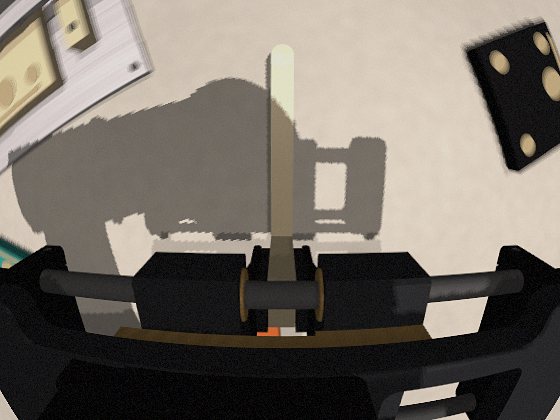

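The spacer is held straight along the tool axis (nose at (282,48)). Transferring.

carry_out(commands=[0, -22.5, -1, -0.001, 0.001, -0.072, 1.5, -22.5, -1, -0.001, 0.001, -0.072, 3, -22.5, -1, -0.001, 0.001, -0.072, 4.5, -22, -1, -0.001, 0.001, -0.072, 6, -21.5, -1, -0.001, 0.001, -0.072])

```text
time_s: 5.72
tcp_pos: [0.486, -0.1184, 0.0785]
ee_rot: [[0.997, 0.074, -0.006], [0.074, -0.997, 0.001], [-0.006, -0.001, -1.0]]
wrist_force: [0.3, -0.4, -0.6]
gripper_width: 0.134
```

```bash
python3 -c "
from h import *
print(sense()['gripper_width']*87)
plan([.488,-.127,.042],3,3)
import pickle
pickle.dump(calibration('wrist'),open('w5.pkl','wb'))
cv2.imwrite('pics/w5.png',capture('wrist')[:,:,::-1])"
```

```text
11.68021696362876
t 5.72 at [ 0.486  -0.1184  0.0785] yaw 4.27 F [ 0.3 -0.4 -0.6] d mm [  2.   -8.6 -36.5] turn deg [-0.06  0.32  1.27]
[0.5, 2.9, 12.1, -0.0, 0.002, 0.007]
[0.5, 2.9, 12.2, -0.0, 0.002, 0.007]
[0.5, 2.9, 12.2, -0.0, 0.002, 0.007]
```

View pics/w5.png

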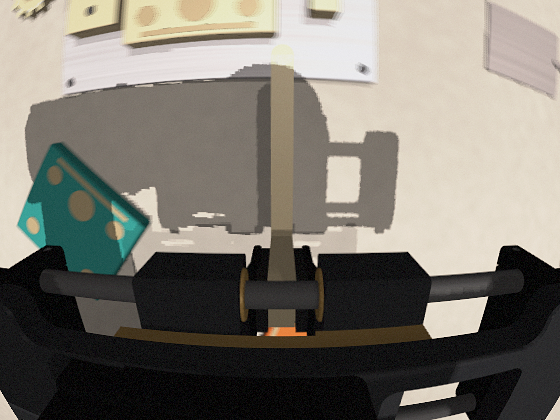

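```bash
python3 -c "
from h import *
a=cv2.imread('pics/w5.png')[:,:,::-1]
crop(a,230,0,160,100,5,'pics/w5c.png')"
```

```text
(no output)
```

View pics/w5c.png

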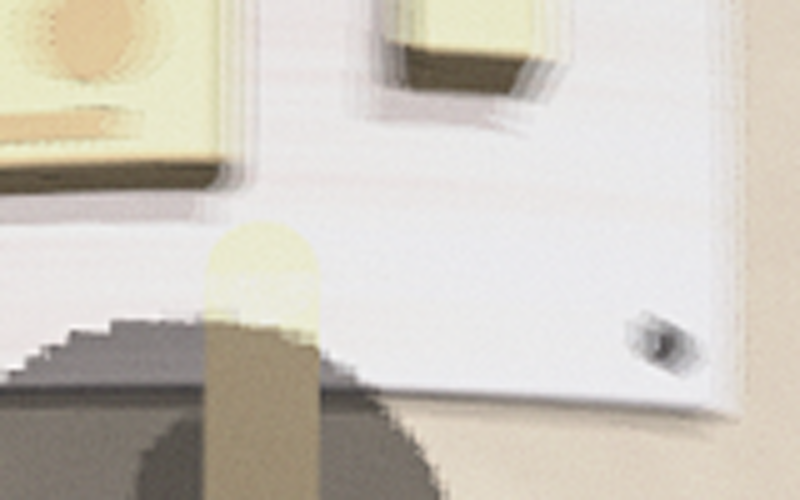

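Run:
```python
from h import *;import pickle
c=pickle.load(open('w5.pkl','rb'))
o=np.array([.6645,-.053]);a=np.radians(3);ex=np.array([np.cos(a),np.sin(a)]);ey=np.array([-ex[1],ex[0]])
for k,x,y,z in [("panel corner",226,160,.026),("cheek in",402,47,.028),("cheek out",540,50,.028),("nose tip",262,222,.0785-.0277+.016),("strip low L",204,480,.067),("strip low R",319,480,.067),("plate corner",728,408,.008),("screw",660,342,.008)]:
    p=onz('wrist',(230+x/5-.4,y/5-.4),z,c)[:2]; print(k,p.round(4),"jig",((p-o)@ex*1000).round(1),((p-o)@ey*1000).round(1))
```

```text
panel corner [ 0.6229 -0.1029] jig -44.1 -47.7
cheek in [ 0.6407 -0.1245] jig -27.5 -70.2
cheek out [ 0.6426 -0.1427] jig -26.5 -88.4
nose tip [ 0.6045 -0.109 ] jig -62.9 -52.8
strip low L [ 0.5758 -0.1051] jig -91.3 -47.4
strip low R [ 0.5767 -0.117 ] jig -91.0 -59.4
plate corner [ 0.5993 -0.1766] jig -71.6 -120.0
screw [ 0.6076 -0.1657] jig -62.7 -109.6
```

carry_out(commands=[0.5, 2, 9, 0, 0.002, 0.008, 0.5, 2, 9, 0, 0.002, 0.007, 0.5, 2, 9, 0, 0.002, 0.007, 0, 0, 1, 0, 0, 0])

```text
time_s: 6.28
tcp_pos: [0.4872, -0.1226, 0.0471]
ee_rot: [[0.999, 0.054, -0.002], [0.054, -0.999, 0.001], [-0.002, -0.002, -1.0]]
wrist_force: [-0.1, 0.1, 0.1]
gripper_width: 0.133
```

```bash
python3 -c "
from h import *
plan([.488,-.125,.040],3,3)
import pickle
pickle.dump(calibration('wrist'),open('w6.pkl','wb'))
a=capture('wrist')
cv2.imwrite('pics/w6.png',a[:,:,::-1])
crop(a,230,0,160,100,5,'pics/w6c.png')
for n in ['scene','side']: cv2.imwrite(f'pics/{n}6.png',capture(n)[:,:,::-1])"
```

```text
t 6.28 at [ 0.4872 -0.1226  0.0471] yaw 3.12 F [-0.1  0.1  0.1] d mm [ 0.8 -2.4 -7.1] turn deg [-0.09  0.12  0.12]
[0.2, 0.8, 2.4, -0.001, 0.001, 0.001]
[0.2, 0.8, 2.4, -0.001, 0.001, 0.001]
[0.2, 0.8, 2.4, -0.001, 0.001, 0.001]
```

View pics/w6c.png

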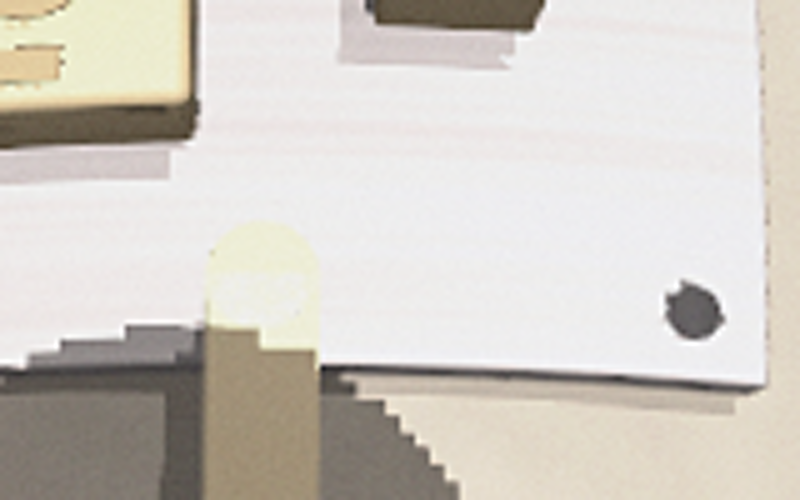

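Run:
```python
from h import *;import pickle
c=pickle.load(open('w6.pkl','rb'))
o=np.array([.6645,-.053]);a=np.radians(3);ex=np.array([np.cos(a),np.sin(a)]);ey=np.array([-ex[1],ex[0]])
for k,x,y,z in [("panel bottom corner",194,140,.008),("panel top corner",192,100,.026),("cheek in bot",377,23,.008),("cheek out bot",533,30,.008),("nose tip",262,222,.0354),("plate corner",765,385,.008),("screw",694,310,.008)]:
    p=onz('wrist',(230+x/5-.4,y/5-.4),z,c)[:2]; print(k,p.round(4),"jig",((p-o)@ex*1000).round(1),((p-o)@ey*1000).round(1))
```

```text
panel bottom corner [ 0.6233 -0.1063] jig -43.9 -51.1
panel top corner [ 0.6228 -0.1068] jig -44.5 -51.6
cheek in bot [ 0.6409 -0.1279] jig -27.5 -73.6
cheek out bot [ 0.642  -0.1474] jig -27.4 -93.1
nose tip [ 0.6059 -0.1156] jig -61.8 -59.4
plate corner [ 0.5982 -0.179 ] jig -72.8 -122.3
screw [ 0.6067 -0.1692] jig -63.8 -113.0
```

View pics/side6.png

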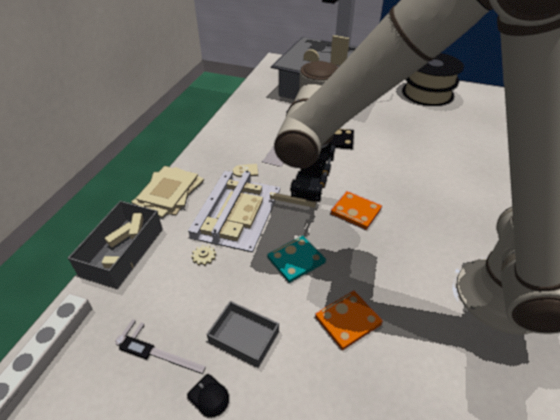

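View pics/w6.png

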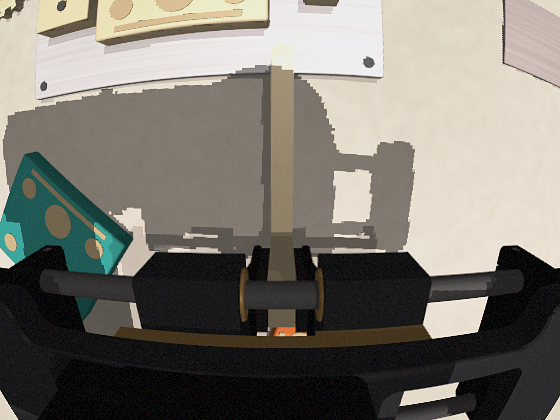

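Run:
```python
from h import *;import pickle
c=pickle.load(open('w6.pkl','rb'))
A=onz('wrist',(43,86),.008,c);B=onz('wrist',(368.5,62),.008,c);d=A-B
print(A,B,np.degrees(np.arctan2(-d[0],d[1])),np.linalg.norm(d))
A=onz('wrist',(105,44),.008,c);B=onz('wrist',(268.5,27.5),.008,c);d=A-B
print("panel",A,B,np.degrees(np.arctan2(-d[0],d[1])),np.linalg.norm(d))
s=cv2.imread("pics/w6.png")[:,:,::-1]; crop(s,30,0,260,110,3,"pics/w6d.png")
```

```text
[0.59383585 0.06044502 0.008     ] [ 0.60641416 -0.16929894  0.008     ] 3.1337736350868135 0.2300880312946798
panel [0.61794372 0.00462487 0.008     ] [ 0.62337799 -0.10636648  0.008     ] 2.8030344746731366 0.11112430843629559
```

View pics/w6d.png

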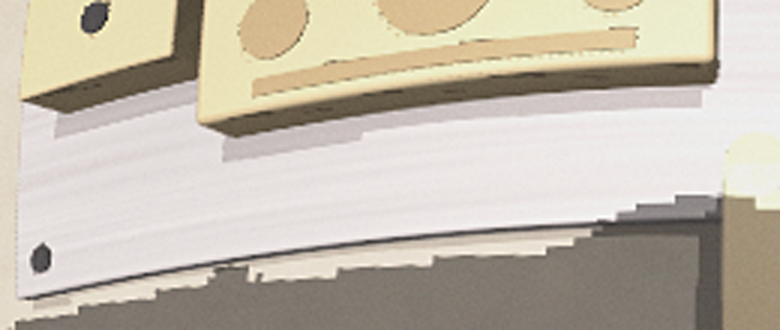

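carry_out(commands=[0, 1.3, 4, 0, 0.001, 0, 0, 1.3, 4, 0, 0.001, 0, 15, 0, 1, 0, 0.001, 0, 15, 0, 1, 0, 0.001, 0])

```text
time_s: 6.92
tcp_pos: [0.5202, -0.1236, 0.0387]
ee_rot: [[0.998, 0.055, 0.007], [0.055, -0.998, 0.002], [0.007, -0.001, -1.0]]
wrist_force: [0.1, -0.2, -1.1]
gripper_width: 0.137
```

```bash
cat >> h.py <<'E'
o=np.array([.666,-.051]);_a=np.radians(3.1);ex=np.array([np.cos(_a),np.sin(_a)]);ey=np.array([-ex[1],ex[0]])
def w2j(p): d=np.array(p)[:2]-o; return np.array([d@ex,d@ey])
def j2w(x,y): return o+x*ex+y*ey
E
python3 -c "
from h import *
s=sense();print(w2j(s['tcp_pos']),s['gripper_width']*87)
plan([*j2w(-.0494,-.0643),.038],3.1,5)
a=capture('wrist')
crop(a,200,0,160,120,5,'pics/w7.png')"
```

```text
[-0.14948849 -0.06460021] 11.892649077109846
t 6.92 at [ 0.5202 -0.1236  0.0387] yaw 3.16 F [ 0.1 -0.2 -1.1] d mm [99.9  5.7 -0.7] turn deg [-0.07 -0.39  0.06]
[20.0, -0.0, 0.3, -0.0, -0.001, 0.0]
[20.0, -0.0, 0.3, -0.0, -0.001, 0.0]
[20.0, -0.0, 0.2, -0.0, -0.001, 0.0]
[20.0, -0.1, 0.2, -0.0, -0.001, 0.0]
[20.0, -0.1, 0.2, -0.0, -0.001, 0.0]
```

View pics/w7.png

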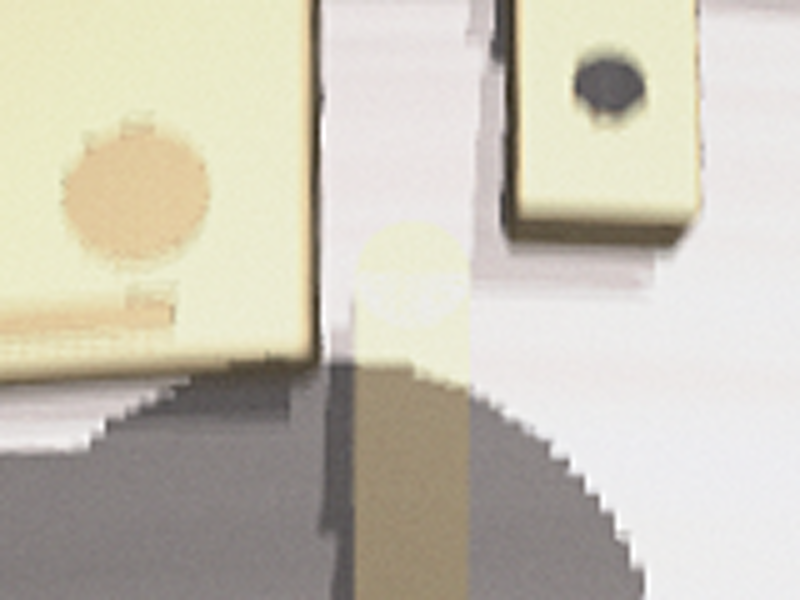

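The nose has entered, centred between the panel wall (320) and the cheek (505). Sliding on.

carry_out(commands=[20, 0, 1, 0, -0.003, 0, 20, 0, 1, 0, -0.002, 0, 20, 0, 0.8, 0, -0.001, 0, 15, 0, 0.8, 0, -0.001, 0])

```text
time_s: 7.48
tcp_pos: [0.5977, -0.1194, 0.0358]
ee_rot: [[0.998, 0.056, -0.008], [0.056, -0.998, -0.0], [-0.008, -0.0, -1.0]]
wrist_force: [-12.9, -0.6, 16.8]
gripper_width: 0.137
```

```bash
python3 -c "
from h import *
s=sense();print(w2j(s['tcp_pos']),s['gripper_width']*87)
plan([*j2w(-.0494,-.0643),.037],3.1,3)
a=capture('wrist')
crop(a,200,0,160,120,5,'pics/w8.png')"
```

```text
[-0.07187435 -0.06463709] 11.89036882144354
t 7.47 at [ 0.5977 -0.1194  0.0358] yaw 3.23 F [-12.9  -0.6  16.8] d mm [22.4  1.6  1.2] turn deg [-0.02  0.46  0.13]
[7.5, -0.1, -0.4, -0.0, 0.003, 0.001]
[7.5, -0.1, -0.4, -0.0, 0.003, 0.001]
[7.5, -0.1, -0.4, -0.0, 0.003, 0.001]
```

View pics/w8.png

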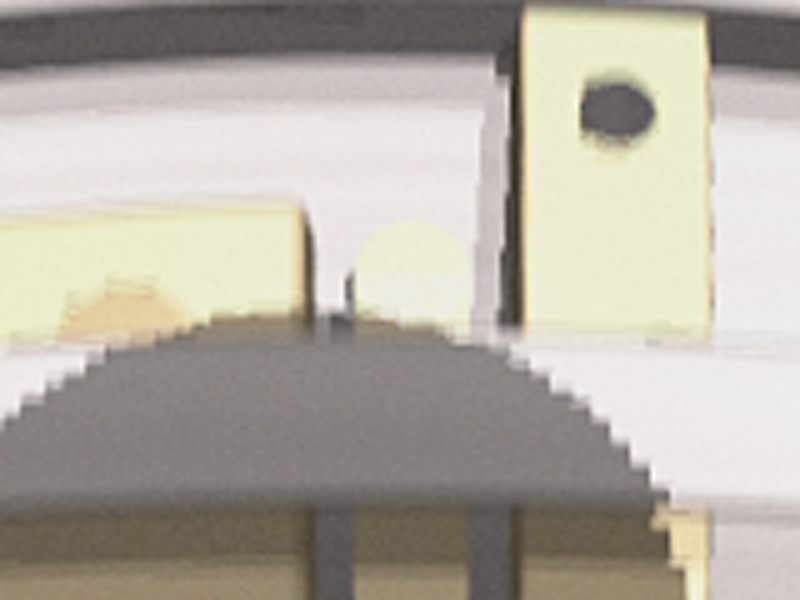

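carry_out(commands=[7, 0, -0.5, 0, 0.003, -0.001, 7, 0, 0, 0, 0.003, -0.001, 5, 0, 0, 0, 0.002, 0])

```text
time_s: 7.9
tcp_pos: [0.6205, -0.1181, 0.0359]
ee_rot: [[0.998, 0.059, 0.003], [0.059, -0.998, 0.0], [0.003, -0.0, -1.0]]
wrist_force: [-10.3, -0.1, 9.9]
gripper_width: 0.136
```

```bash
python3 -c "
from h import *
s=sense();print(w2j(s['tcp_pos']),s['gripper_width']*87)
plan([*j2w(-.0494,-.0643),.036],3.1,3)
import pickle
pickle.dump(calibration('wrist'),open('w9.pkl','wb'))
a=capture('wrist')
crop(a,200,0,160,120,5,'pics/w9.png')"
```

```text
[-0.04902887 -0.06451968] 11.867181396120172
t 7.9 at [ 0.6205 -0.1181  0.0359] yaw 3.37 F [-10.3  -0.1   9.9] d mm [-0.4  0.2  0.1] turn deg [-0.   -0.16  0.27]
[-0.1, -0.1, -0.0, -0.0, -0.001, 0.002]
[-0.1, -0.1, -0.0, -0.0, -0.001, 0.002]
[-0.1, -0.1, -0.0, -0.0, -0.001, 0.002]
```

View pics/w9.png

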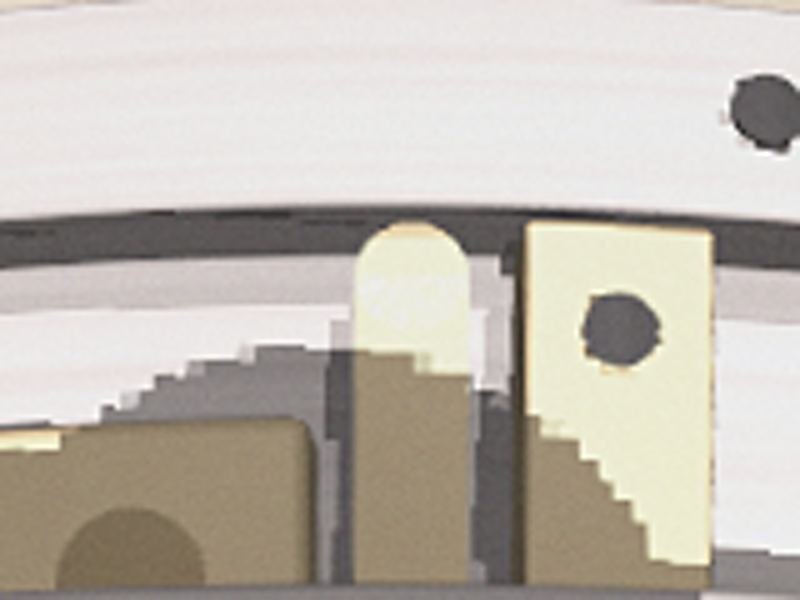

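The nose (412,222) is level with the cheek's far end, right at the fence. A small push to confirm contact.

carry_out(commands=[2.5, 0, 0, 0, -0.001, 0, 2.5, 0, 0, 0, 0, 0])

```text
time_s: 8.2
tcp_pos: [0.6206, -0.1182, 0.0361]
ee_rot: [[0.998, 0.058, -0.01], [0.058, -0.998, -0.0], [-0.01, -0.0, -1.0]]
wrist_force: [-7.7, 0.0, 7.4]
gripper_width: 0.135
```

carry_out(commands=[0, 0, 0, 0, -0.001, 0])

```text
time_s: 8.32
tcp_pos: [0.6206, -0.1182, 0.0364]
ee_rot: [[0.998, 0.058, -0.011], [0.058, -0.998, -0.0], [-0.011, -0.0, -1.0]]
wrist_force: [-1.0, -0.1, 1.1]
gripper_width: 0.138
```

```bash
python3 -c "
from h import *
s=sense();print(w2j(s['tcp_pos']),s['gripper_width']*87,s['wrist_force'])"
```

```text
[-0.04899878 -0.06464234] 11.977781846566675 [-1.01368596 -0.08745547  1.12018009]
```

TCP did not advance against the push (blocked at x = 0.6206), so the spacer is home. Releasing.

carry_out(commands=[0, 0, 0, 0, 0, 0, 0, 0, 0, 0, 0, 0, 0, 0, 0, 0, 0, 0, 0, 0, 0, 0, 0, 0], grip=50)

```text
time_s: 8.82
tcp_pos: [0.6228, -0.1179, 0.0363]
ee_rot: [[0.998, 0.059, -0.006], [0.059, -0.998, -0.0], [-0.006, -0.0, -1.0]]
wrist_force: [0.3, -0.2, 0.3]
gripper_width: 0.5
```

carry_out(commands=[0, 0, -15, 0, 0, 0, 0, 0, -20, 0, 0, 0, 0, 0, -25, 0, 0, 0, 0, 0, -20, 0, 0, 0])

```text
time_s: 9.32
tcp_pos: [0.6232, -0.118, 0.12]
ee_rot: [[0.998, 0.059, -0.008], [0.059, -0.998, -0.001], [-0.008, 0.0, -1.0]]
wrist_force: [0.2, 0.4, -0.5]
gripper_width: 0.574
```

```bash
python3 -c "
from h import *
s=sense();print(s['gripper_width']*87,s['wrist_force'])
plan([*j2w(-.085,.003),.11],3.1,4)
a=capture('wrist')
cv2.imwrite('pics/w10.png',a[:,:,::-1])"
```

```text
49.92132123347841 [ 0.24766766  0.36715615 -0.47195162]
t 9.32 at [ 0.6232 -0.118   0.12  ] yaw 3.38 F [ 0.2  0.4 -0.5] d mm [-42.3  65.4 -10. ] turn deg [0.01 0.44 0.28]
[-9.6, -16.9, 2.6, 0.0, 0.002, 0.001]
[-9.6, -16.9, 2.5, 0.0, 0.002, 0.001]
[-9.6, -16.9, 2.5, 0.0, 0.002, 0.001]
[-9.6, -16.9, 2.5, 0.0, 0.002, 0.001]
```

View pics/w10.png

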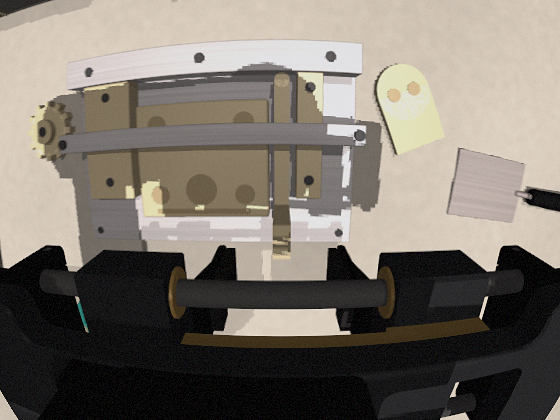

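Spacer is standing in the gap with its nose at the fence (282,76), free of the fingers. Moving behind the panel.

carry_out(commands=[-10, -17, 2, 0, 0.002, 0.001, -10, -17, 2, 0, 0.002, 0.001, -10, -17, 2, 0, 0.002, 0.001, -10, -16, 2, 0, 0.001, 0.001])

```text
time_s: 9.88
tcp_pos: [0.5778, -0.0506, 0.1146]
ee_rot: [[0.999, 0.054, 0.005], [0.054, -0.999, -0.0], [0.005, 0.0, -1.0]]
wrist_force: [-0.8, 0.3, -0.5]
gripper_width: 0.573
```

```bash
python3 -c "
from h import *
s=sense();print(w2j(s['tcp_pos']))
plan([*j2w(-.070,.002),.018],3.1,5)
import pickle
pickle.dump(calibration('wrist'),open('w11.pkl','wb'))
a=capture('wrist')
cv2.imwrite('pics/w11.png',a[:,:,::-1])"
```

```text
[-0.08804012  0.00518846]
t 9.88 at [ 0.5778 -0.0506  0.1146] yaw 3.07 F [-0.8  0.3 -0.5] d mm [ 18.2  -2.2 -96.6] turn deg [ 0.02 -0.3  -0.03]
[3.5, 0.6, 19.3, 0.0, -0.001, -0.0]
[3.5, 0.6, 19.3, 0.0, -0.001, -0.0]
[3.5, 0.6, 19.3, 0.0, -0.001, -0.0]
[3.6, 0.6, 19.3, 0.0, -0.001, -0.0]
[3.6, 0.6, 19.3, 0.0, -0.001, -0.0]
```

View pics/w11.png

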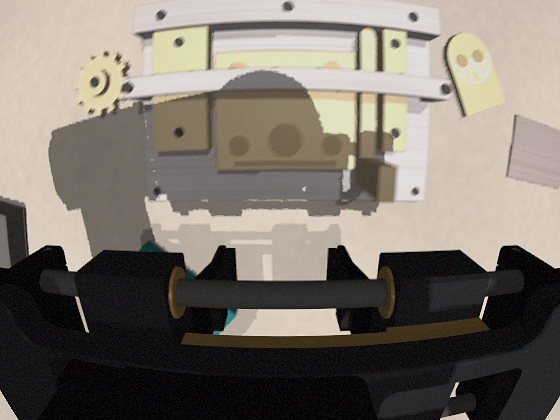

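carry_out(commands=[2, 0.5, 20, 0, -0.001, 0, 2, 0.5, 20, 0, -0.001, 0, 2, 0.5, 20, 0, -0.001, 0, 1, 0, 18, 0, -0.001, 0])

```text
time_s: 10.42
tcp_pos: [0.5808, -0.0473, 0.0347]
ee_rot: [[0.998, 0.058, -0.0], [0.058, -0.998, 0.001], [-0.0, -0.001, -1.0]]
wrist_force: [0.0, -0.2, 0.1]
gripper_width: 0.574
```

```bash
python3 -c "
from h import *
s=sense();print(w2j(s['tcp_pos']))
plan([*j2w(-.060,.002),.018],3.1,3)"
```

```text
[-0.08484206  0.00829802]
t 10.43 at [ 0.5808 -0.0473  0.0347] yaw 3.34 F [ 0.  -0.2  0.1] d mm [ 25.1  -4.9 -16.7] turn deg [-0.05  0.02  0.24]
[8.3, 2.1, 5.6, -0.0, 0.0, 0.001]
[8.3, 2.1, 5.6, -0.0, 0.0, 0.001]
[8.3, 2.1, 5.6, -0.0, 0.0, 0.001]
```

carry_out(commands=[2, 3, 8, 0, 0, 0.002, 8, 2, 8, 0, 0, 0.002, 8, 1, 3, 0, 0, 0])

```text
time_s: 10.8
tcp_pos: [0.5984, -0.052, 0.0138]
ee_rot: [[0.998, 0.055, -0.003], [0.055, -0.998, 0.0], [-0.003, -0.001, -1.0]]
wrist_force: [0.3, -0.2, 0.3]
gripper_width: 0.572
```

```bash
python3 -c "
from h import *
s=sense();print(w2j(s['tcp_pos']))
plan([*j2w(-.045,.002),.018],3.1,3)
a=capture('wrist')
cv2.imwrite('pics/w12.png',a[:,:,::-1])"
```

```text
[-0.06759953  0.00263821]
t 10.8 at [ 0.5984 -0.052   0.0138] yaw 3.16 F [ 0.3 -0.2  0.3] d mm [22.6  0.6  4.2] turn deg [-0.03  0.19  0.06]
[7.5, 0.2, -1.4, -0.0, 0.001, 0.0]
[7.5, 0.2, -1.4, -0.0, 0.001, 0.0]
[7.5, 0.2, -1.4, -0.0, 0.001, 0.0]
```

View pics/w12.png

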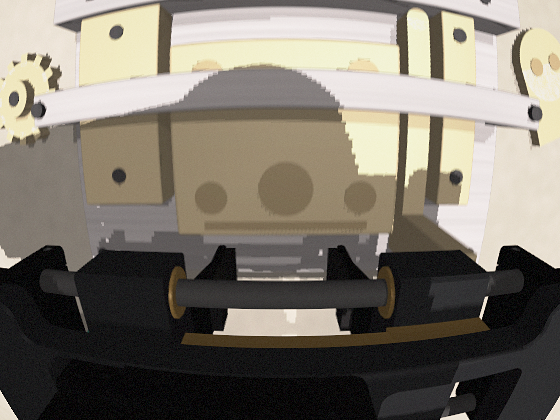

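carry_out(commands=[3, 0, -3, 0, 0.001, 0, 6, 0, -1, 0, 0.001, 0, 5, 0, 0, 0, 0.001, 0])

```text
time_s: 11.22
tcp_pos: [0.6144, -0.0513, 0.0188]
ee_rot: [[0.998, 0.055, 0.001], [0.055, -0.998, 0.001], [0.001, -0.001, -1.0]]
wrist_force: [-0.1, 0.6, -1.2]
gripper_width: 0.572
```

carry_out(commands=[5, 0, 0, 0, 0.001, 0, 5, 0, 0, 0, 0.001, 0])

```text
time_s: 11.48
tcp_pos: [0.6239, -0.0509, 0.0187]
ee_rot: [[0.999, 0.054, 0.001], [0.054, -0.999, 0.001], [0.001, -0.001, -1.0]]
wrist_force: [-2.4, -0.3, 1.3]
gripper_width: 0.578
```

```bash
python3 -c "
from h import *
s=sense();print(w2j(s['tcp_pos']))
plan([*j2w(-.0345,.002),.018],3.1,3)
a=capture('wrist')
cv2.imwrite('pics/w13.png',a[:,:,::-1])"
```

```text
[-0.04201357  0.00238133]
t 11.47 at [ 0.6239 -0.0509  0.0187] yaw 3.12 F [-2.4 -0.3  1.3] d mm [ 7.5  0.  -0.7] turn deg [-0.03 -0.05  0.02]
[2.5, 0.1, 0.3, -0.0, -0.0, 0.0]
[2.5, 0.1, 0.2, -0.0, -0.0, 0.0]
[2.5, 0.1, 0.2, -0.0, -0.0, 0.0]
```

View pics/w13.png

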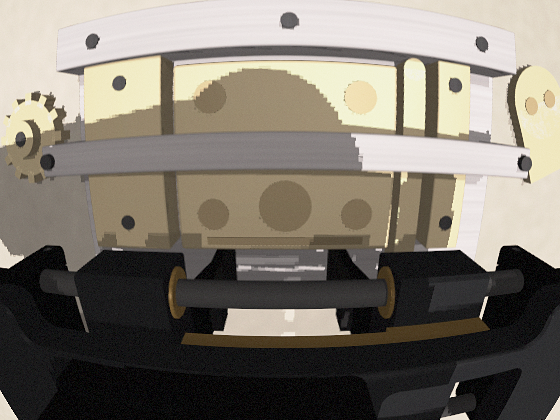

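The panel is moving square (far edge at row ~62) with the spacer still at the fence. A few mm remain.

carry_out(commands=[3, 0, 0, 0, 0, 0, 3, 0, 0, 0, 0, 0])

```text
time_s: 11.78
tcp_pos: [0.6291, -0.0507, 0.0187]
ee_rot: [[0.999, 0.054, -0.003], [0.054, -0.999, 0.0], [-0.003, -0.0, -1.0]]
wrist_force: [-6.0, 1.9, 5.5]
gripper_width: 0.575
```

carry_out(commands=[3, 0, 0, 0, 0, 0, 3, 0, 0, 0, 0, 0])

```text
time_s: 12.02
tcp_pos: [0.6291, -0.0507, 0.0188]
ee_rot: [[0.998, 0.054, -0.017], [0.054, -0.999, -0.001], [-0.017, -0.0, -1.0]]
wrist_force: [-8.0, 0.3, 6.7]
gripper_width: 0.579
```

carry_out(commands=[4, 0, 0, 0, 0, 0])

```text
time_s: 12.15
tcp_pos: [0.6291, -0.0507, 0.0189]
ee_rot: [[0.998, 0.053, -0.026], [0.053, -0.999, -0.001], [-0.026, 0.0, -1.0]]
wrist_force: [-9.9, 1.9, 9.0]
gripper_width: 0.572
```

```bash
python3 -c "
from h import *
s=sense();print(w2j(s['tcp_pos']))
plan([*j2w(-.0345,.002),.018],3.1,1)
a=capture('wrist')
cv2.imwrite('pics/w14.png',a[:,:,::-1]);print(sense()['wrist_force'],w2j(sense()['tcp_pos']))"
```

```text
[-0.03683386  0.00231919]
t 12.15 at [ 0.6291 -0.0507  0.0189] yaw 3.05 F [-9.9  1.9  9. ] d mm [ 2.3 -0.2 -0.9] turn deg [ 0.    1.5  -0.05]
[2.4, 0.3, 0.8, 0.0, 0.026, -0.001]
[-10.5175151    1.11255497   8.54565493] [-0.0368123   0.00231609]
```

View pics/w14.png

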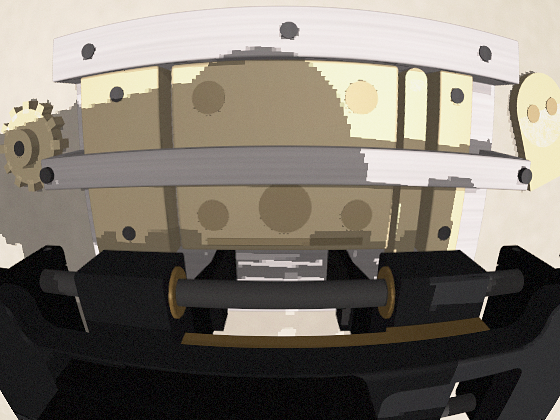

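carry_out(commands=[3, 0, 0, 0, 0.015, 0, 5, 0, 0, 0, 0.012, 0])

```text
time_s: 12.45
tcp_pos: [0.6292, -0.0507, 0.0187]
ee_rot: [[0.998, 0.053, -0.017], [0.053, -0.999, -0.001], [-0.017, 0.0, -1.0]]
wrist_force: [-13.9, 1.9, 10.6]
gripper_width: 0.58
```

```bash
python3 -c "
from h import *
s=sense();print(w2j(s['tcp_pos']))
plan([*j2w(-.0345,.002),.018],3.1,1)"
```

```text
[-0.0367568   0.00231125]
t 12.45 at [ 0.6292 -0.0507  0.0187] yaw 3.01 F [-13.9   1.9  10.6] d mm [ 2.3 -0.2 -0.7] turn deg [ 0.02  1.   -0.09]
[2.3, 0.3, 0.6, 0.0, 0.017, -0.002]
```

carry_out(commands=[5.5, 0, -0.5, 0, 0.016, 0.001])

```text
time_s: 12.58
tcp_pos: [0.6292, -0.0507, 0.0187]
ee_rot: [[0.999, 0.051, -0.014], [0.051, -0.999, -0.001], [-0.014, 0.0, -1.0]]
wrist_force: [-14.3, 2.3, 7.5]
gripper_width: 0.575
```

```bash
python3 -c "
from h import *
a=capture('wrist');s=sense();print(s['wrist_force'],s['moment'],s['tcp_pos'],s['ee_rot'][:,2])
b=capture('scene');c=capture('side');d=capture('side');s=sense();print(s['time_s'],s['wrist_force'],s['tcp_pos'],s['joint_velocities'].round(2))
crop(a,130,20,310,240,2.5,'pics/w15.png');crop(b,150,150,150,130,4,'pics/sc15.png');crop(c,170,130,150,130,4,'pics/si15.png')"
```

```text
[-12.08627893   1.64790367   8.31792829] [0.53898039 3.68918441 0.15007605] [ 0.62915992 -0.05067945  0.01864832] [-0.01326452 -0.00113949 -0.99991137]
12.775 [-12.39007151   1.49938245   7.76584183] [ 0.62915772 -0.05066248  0.01865196] [-0.05  0.07  0.01  0.01 -0.08 -0.04]
```

View pics/w15.png

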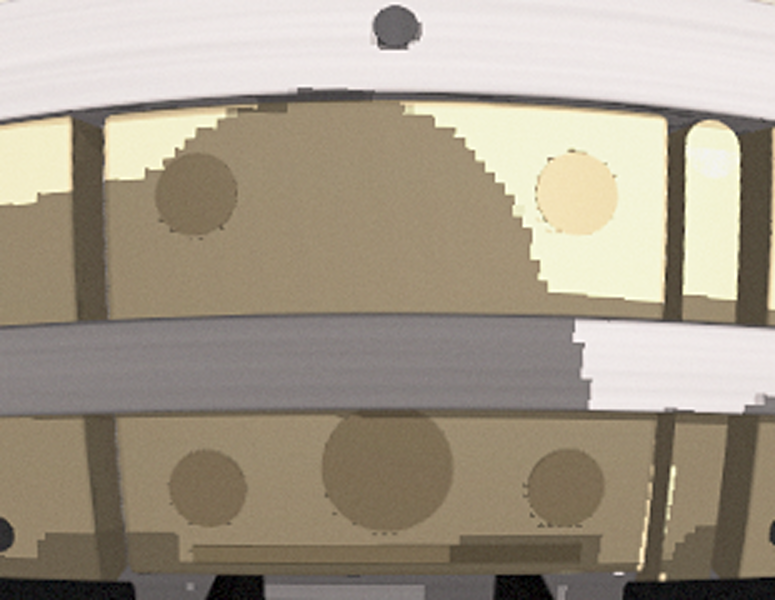

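View pics/sc15.png

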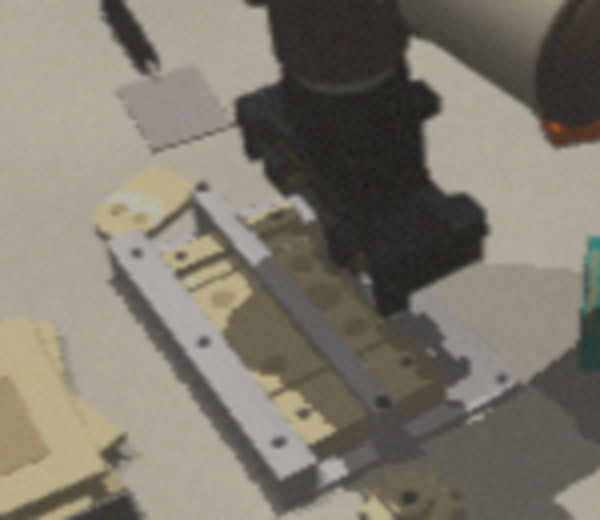

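View pics/si15.png

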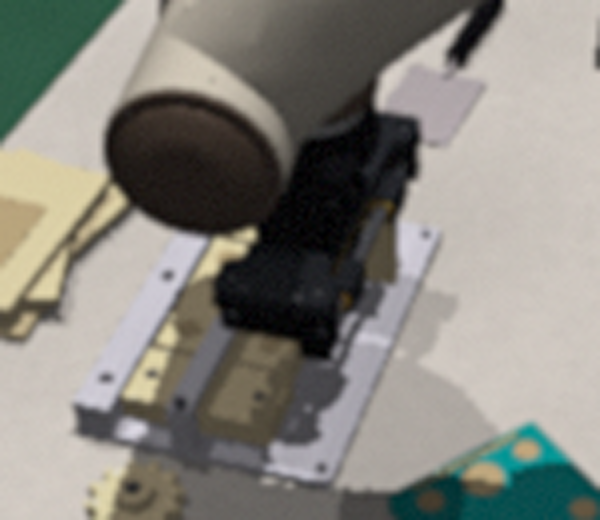

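```bash
python3 -c "
from h import *
a=capture('wrist');c=calibration('wrist')
crop(a,160,40,90,60,8,'pics/w16a.png');crop(a,330,40,90,60,8,'pics/w16b.png')
for y in (.055,0,-.055,-.064):
  for x,z in ((.07,.032),(.07,.026),(.068,.026)):
    print(y,x,z,proj('wrist',[*j2w(x,y),z],c).round(1))"
```

```text
0.055 0.07 0.032 [168.5  62.3]
0.055 0.07 0.026 [172.6  64.2]
0.055 0.068 0.026 [172.6  68.2]
0 0.07 0.032 [287.8  56. ]
0 0.07 0.026 [287.6  58.5]
0 0.068 0.026 [287.6  62.6]
-0.055 0.07 0.032 [405.5  63.2]
-0.055 0.07 0.026 [401.1  65.1]
-0.055 0.068 0.026 [401.1  69. ]
-0.064 0.07 0.032 [422.7  65.4]
-0.064 0.07 0.026 [417.8  67.1]
-0.064 0.068 0.026 [417.8  71. ]
```

View pics/w16a.png

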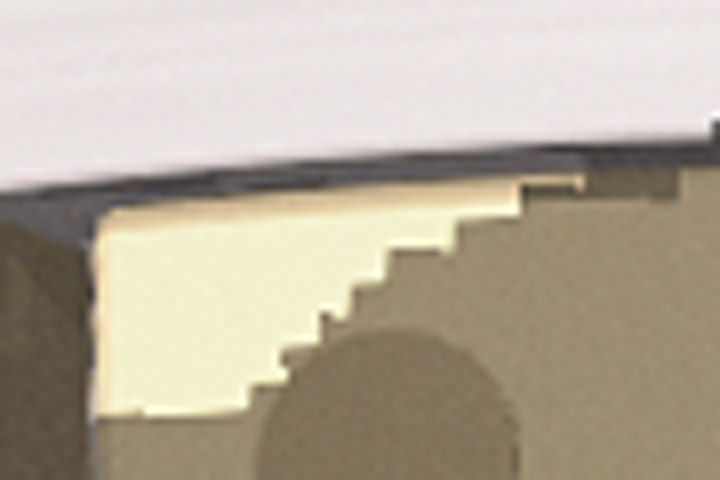

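View pics/w16b.png

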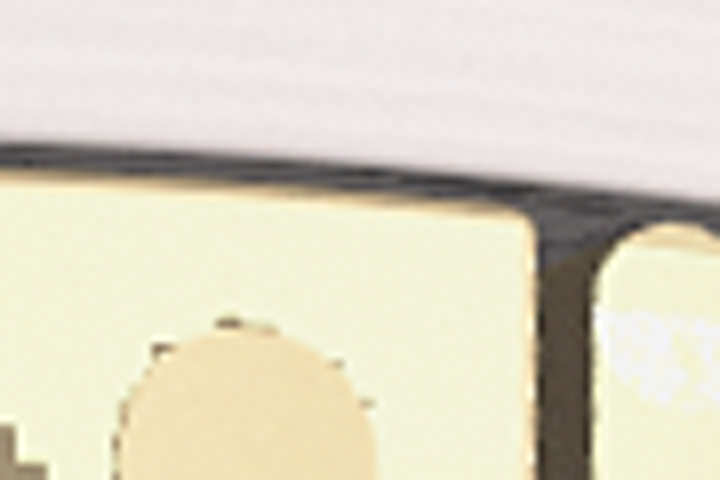

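The dark band between panel and fence is about 2.5 px at both corners, which is what flush predicts (2 mm short would show about 6 px). The spacer nose also touches. One last row to bring the push to about 15 N.

carry_out(commands=[6.5, 0, -0.5, 0, 0.01, 0.001])

```text
time_s: 12.95
tcp_pos: [0.6292, -0.0507, 0.0186]
ee_rot: [[0.999, 0.05, -0.018], [0.05, -0.999, -0.002], [-0.018, 0.001, -1.0]]
wrist_force: [-15.0, 2.4, 10.9]
gripper_width: 0.573
```

```bash
python3 -c "
from h import *
a=capture('wrist');s=sense();print(s['time_s'],s['wrist_force'],s['tcp_pos'],s['ee_rot'][:,2])
finish_job()"
```

```text
13.0 [-13.92255495   1.75871646  10.40246867] [ 0.62920882 -0.05066974  0.01864641] [-0.0183236  -0.00172447 -0.99983062]
the job is handed in; nothing more can be done
```

I gripped the spacer by its tab and slid it under the cross bar into the gap beside the thin cheek. It stopped against the fence, and I released it. I then pushed the panel's near edge with both half-open fingers until it was flush, and handed the job in while still pressing, at 13.0 s of the 58 s allowed.

**Last checks:**
- **Panel:** the wrist picture shows a dark band of about 2.5 px along the fence at both far corners. That matches flush and square; a panel 2 mm short would show about 6 px.
- **Spacer:** its nose was at the fence, with daylight on both sides of the strip. The fingers and gripper body were planned to clear the tab, by about 10 mm at the body.
- **Push:** 15.0 N along x on the last row, then 13.9 N at hand-in. It also carried about 10 N of vertical load.
- **Bystanders:** the pictures I took near the jig showed the gear, arch and scraper apparently undisturbed. I did not measure the tray, mouse or caliper at the end, but the arm never went near them.

**Disagreements:**
- The scene and side cameras differed by about 4–6 mm in y, so I used the wrist camera for the fit.
- The finger stop position was about 2 mm short of my estimate, which assumed a 9.5 mm finger half-width. The picture still showed flush.
- The tool ended tilted by about 1° from drift under load.

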